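Set up the bench jigger: fit the template and wind the carriage to its stop

TASK

Set the jigger up for the next pot. Take the T-shaped wooden template (broad head, narrower blade) out of the tool rack and slide it blade first down into the leaning slot of the holder on the jigger's carriage until its shoulders sit on the holder's rim; then wind the handwheel clockwise by its handle until the carriage touches its stop, leaving the template fully home. Leave the other two ribs standing in the rack, and do not shift the bucket, mug, bowl or jar.

Things in the scene. Friction and masses are not known exactly. Their poses are not given: they have to be found in the camera images.
- template_mid (a point): T-shaped flat wooden template, loose in one rack slot (which varies). 6 mm thick (x), 102 high: blade 44 wide (y), 48 long below, lower corners rounded at 10 mm; head 64 wide, 54 high above, its square shoulders overhanging 10 mm each side. About 45 g. Point: its centre, 50 mm above the blade's lower edge, 2 mm above the shoulders. z from blade to head. Either side may face front.
- rib_round_mid (a point): A bystander rib, loose, standing in another slot of the rack: flat wood 6 mm thick (x), 40 mm wide (y), 100 mm high with a semicircular top and no shoulders. The point is 50 mm above its lower edge. To stay in its slot.
- rib_narrow_mid (a point): A bystander rib, loose, standing in another slot of the rack: flat wood 6 mm thick (x), 40 mm wide below and stepped in to a 22 mm wide neck in its top 45 mm; 100 mm high. The point is 50 mm above its lower edge. To stay in its slot.
- rack: Fixed wooden tool block, 176 (x) x 70 (y) x 48 mm high, origin at the centre of its underside. Three upright slots at x = -54, 0, +54 mm, each 9 (x) by 48 mm (y), floor 8 mm above the table; each holds one rib, its thickness along the rack's x.
- jigger: Fixed grey machine, bed 150 (x) x 500 (y) x 22 mm, origin at the centre of its underside, front (-x) about towards the robot. At its -y end the gear column with handwheel; in the middle the carriage on rails; at y = +117 mm the stop block, 64 mm high; at y = +200 mm a round plaster mould, radius 58 mm, top 116 mm above the table.
- slot_mouth (a point): Centre of the holder's slot mouth, in the rim plane; rides on the carriage. z points up out of the slot, leaning 30 deg from vertical to the jigger's front (-x); y along the slot's width (jigger's y), x across. Slot 10 (x) by 49 (y), 50 mm deep, long lips flared; shoulders sit on the rim's two ends. Home: template z along this z, template_mid 2 mm above the mouth, head 54 mm proud.
- wheel_hub (a point): Centre of the handwheel in its rim's middle plane. z is the wheel's axis, pointing up and leaning 34 deg from vertical to the jigger's front (-x). Rim radius 50 mm, 12 mm thick; apart from the handle nothing stands over 10 mm above this point along z. x points to the handle and turns with the wheel.
- handle_mid (a point): Point on the axis of the wheel's handle, 37 mm above wheel_hub along the wheel's z, 50 mm off its axis. The handle is a wooden post, 18 mm diameter, parallel to the wheel's axis, from 7 to 57 mm above wheel_hub's plane, narrower at both ends; it spins freely, so a gripper can hold it and be led round the circle without turning. z along the wheel's axis; x, y spin with the post.
- wheel (a joint): Handwheel angle, rad; grows clockwise seen looking down on its face (about -z of wheel_hub). One turn moves the carriage 20 mm. Hard stop at 18.85, when the carriage touches its stop; starts 1.5 to 2.6 turns short. Friction about 0.12 N m; it stays where it is left.
- carriage (a joint): Travel of the carriage in m along the jigger's +y: 0 to 0.060, where its end face touches the stop stud. It is driven by the wheel only (0.00318 m per rad); it stays where it is left.
- carriage_face (a point): Centre of the carriage's end face that meets the stop stud. Axes as the jigger's.
- stop_face (a point): Face of the brass stop stud, 52 mm above the table. The carriage touches when carriage_face reaches it along the jigger's y. Axes as the jigger's.
- bucket: Loose yellow bucket, a bystander: rim radius 105 mm, 190 mm high, origin at the centre of its underside.
- mug: Loose terracotta mug, a bystander: radius 40 mm, 85 mm high, a handle at its +y, origin at the centre of its underside.
- bowl: Loose blue bowl, a bystander: rim radius 65 mm, 55 mm high, origin at the centre of its underside.
- jar: Loose amber jar, a bystander: radius 33 mm, 90 mm high, origin at the centre of its underside.
Not all that is in view belongs to the job. What is shaped like the part that bears rib_round_mid but blue or red is not meant.

How it is judged:
By the outcome, as a careful person would: the job done as asked, in the order asked, and still so for the second after the job is handed in, with the robot touching nothing.
It also fails if it takes over 72 s, if anything falls off the work surface, if the arm or the gripper's body presses on something with over 40 N, if the wrist force passes 120 N, or if a joint passes its speed limit or range.

ROBOT

A 6-joint arm with a two-finger parallel gripper is mounted at the origin on the work surface. World frame = base frame: x ahead of the robot, y to its left, z up, the work surface at z = 0. Lengths are in mm, angles in rad, forces in N, time in s.
With the tool pointing down it reaches from about 275 to 750 mm from the base axis. Payload 10.2 kg.
Tool frame: the origin (TCP) lies between the finger pads; the fingertips stand 17 mm ahead of it and the grasp point (between the pads) lies 2 mm behind it (tips_ahead is the distance from the TCP to the fingertips, in mm); z points along the fingers, y is the line along which they close (so a half turn about z gives the same grasp; the last joint's range is limited). The gripper opens to 85 mm and grips with 20 to 120 N. Pads are 22 mm wide; open, the fingers measure 114 mm over their backs; the gripper's body (76 mm by 85 mm) begins 54 mm behind the grasp point. The pads swing forward as they close: fully open they stand 13 mm farther back than shut.
Start: joints at [0.953, 0.313, 1.498, -0, 1.331, -0.223], TCP at [201.94, 484.615, 248.294] pointing down, gripper open.
Joint ranges: [-2.94, 2.94], [-0.97, 2.17], [0.19, 2.56], [-1.23, 4.37], [0.02, 3.11], [-2.88, 2.88]. Speed limits (rad/s): [2.39, 2.39, 3.01, 3.14, 3.14, 3.14].

INTERFACE

Orientations are given as a unit quaternion [w, x, y, z].
In Python, from rig import sense, capture, finish_job, boxes_of, tips_ahead gives the robot as it stands.
- The arm moves only by the tool drive_tool, never from a script. Its argument "commands" is text: rows parted by semicolons, each of 7 numbers parted by spaces: the shift along the world's x, y, z in units of 0.1 m (1.0 is 0.1 m), then the turn, a rotation vector about the world's x, y, z in units of pi/4 rad (1.0 is pi/4 rad), then the opening in per cent of the stroke, from 0 (shut) to 100 (fully open). A call has 1 to 20 rows; each row shifts and turns the commanded pose from where the row before left it; what a row does not reach is not made up. A row lasts 1/12 s, in which the tool goes at most 41.7 mm and 7.16 degrees, less where a joint would pass 70% of its speed; a pose out of reach is approached as far as the arm can. A call with a number of a shift or a turn outside -1 to 1 is refused whole. A call with a gripper value outside its range is refused whole. The fingers move at their own pace and stop on an object; "force" is the grip in N (left out, the last holds). Time passes only in rows, so rows that do not move let the fingers close. It gives the time, the measured TCP pose, the force, the opening and the grip force at its end, in the units of the state.
- sense(): the state, without advancing time (a new reading comes with each control period).
- capture(name): name is "scene" or "top" or "wrist"; returns a dict with "pixels" (384x512x3 uint8, blue, green, red), "fov_y" (degrees; the focal length in pixels is half the picture's height over the tangent of half this angle, whatever the lens; pixels are square), "cx", "cy" (the principal point, pixels), "position" and "attitude" of the camera in the world; the wrist camera has in their place "tool_from_camera" (4x4, takes a point from camera to tool coordinates, whose origin is the TCP and whose axes are the flange's). Camera axes: x right, y down, z forward; pixel columns grow to the right and rows downward; lengths in mm; the calibration is good to about 2 mm. A picture is of the moment at which its call begins: read the wrist's pose just before it. There is no depth.
- finish_job(): hands the job in; it is judged then, once.
Trained networks look in a picture, given as the dict that the camera call returned (one of the last four; its "shot" number tells which), for a name from the list of things; names that differ only in an ending like _2 or _b are one class to them, and where a whole thing is asked for, a point or a joint stands for the part that bears it (a point fixed in the world has none). Each returns a list of dicts, best first, with "confidence" (0 to 1); they miss things now and then, are a little off and sometimes report something else, mostly with a low value. They report only what shows in the picture. A call takes as long as a camera call. They do not tell look-alikes from the thing itself.
- boxes_of(picture, name): "position" ([column, row] in pixels, amid what is visible of it).
The state is a dict: "time_s": time; "joints": joint angles; "dq": joint speeds; "tau": joint torques, N m; "eef_pos": TCP position; "ee_rot": TCP orientation; "force": force on the tool from outside, world axes, zero at the start; "wrist_torque": the same for the moment, N m; "grip_width": opening from 0.0 (shut) to 1.0 (fully open); "grip_force": force on a finger pad.
Only numpy, scipy, OpenCV 4.12 (cv2) and the standard library are available. Lean on these libraries where they do the work, as an engineer would, in place of code of your own. Each camera call takes 0.05 s, during which the arm holds its last target. There are 200 camera calls.

## Working session

There is one attempt and no reset: what is moved stays moved. The work goes in short steps, Python scripts to look and compute and a tool call to move; the robot and the scene stay as the last step left them, time stands still between calls to the robot, and variables do not carry over. Pictures are saved under pics/ and viewed, at most 10 in all, crops included, and the job is handed in when it is done.

Besides the shell and the picture viewer there is one more tool, called after "Request:" as name(argument=value, ...) on one line, values as JSON. drive_tool: Moves the arm, as the interface text tells. Shifts and turns lie within -1 to 1; 1 stands for 0.1 m of shift or pi/4 rad of turn. Its arguments: {"type":"object","properties":{"commands":{"type":"string"},"force":{"type":"number"}},"required":["commands"]}

```bash
ls; mkdir -p pics; cat > h.py <<'E'
import numpy as np, cv2, json
from rig import *
from scipy.spatial.transform import Rotation as R
def rot(q): return R.from_quat([q[1],q[2],q[3],q[0]]).as_matrix()
def cam(p,s=None):
    f=p["pixels"].shape[0]/2/np.tan(np.radians(p["fov_y"])/2)
    K=np.array([[f,0,p["cx"]],[0,f,p["cy"]],[0,0,1.]])
    if "position" in p:
        a=np.array(p["attitude"]); Rm=rot(a) if a.size==4 else a; t=np.array(p["position"],float)
    else:
        T=np.array(p["tool_from_camera"]); Rt=rot(s["ee_rot"]); Rm=Rt@T[:3,:3]; t=Rt@T[:3,3]+np.array(s["eef_pos"])
    return K,Rm,t
def ray(c,uv):
    K,Rm,t=c; d=Rm@np.linalg.solve(K,[uv[0],uv[1],1.]); return t,d/np.linalg.norm(d)
def onz(c,uv,z): t,d=ray(c,uv); return t+d*(z-t[2])/d[2]
def tri(cs,uvs):
    A=np.zeros((3,3));b=np.zeros(3);L=[]
    for c,u in zip(cs,uvs):
        t,d=ray(c,u);M=np.eye(3)-np.outer(d,d);A+=M;b+=M@t;L.append((t,M))
    x=np.linalg.solve(A,b); return x,[round(float(np.linalg.norm(M@(x-t))),1) for t,M in L]
def proj(c,X):
    K,Rm,t=c; p=K@(Rm.T@(np.array(X,float)-t)); return p[:2]/p[2]
E
cat > a.py <<'E'
from h import *
N=["template_mid","rib_round_mid","rib_narrow_mid","rack","jigger","slot_mouth","wheel_hub","handle_mid","carriage_face","stop_face","bucket","mug","bowl","jar"]
s=sense();print(s)
P={n:capture(n) for n in("scene","top","wrist")}
for n,p in P.items():
    cv2.imwrite(f"pics/{n}0.png",p["pixels"]); c=cam(p,s); print(n,np.round(c[2]),p["fov_y"])
    for m in N: print(n,m,[(np.round(b["position"],1).tolist(),round(b["confidence"],2)) for b in boxes_of(p,m)[:3]])
E
python3 a.py
```

```text
pics
{'time_s': 0.0, 'joints': array([ 9.52608675e-01,  3.13466326e-01,  1.49846007e+00,  3.74035236e-06,
        1.33105633e+00, -2.23402059e-01]), 'dq': array([ 3.35797482e-04,  9.31467875e-04,  4.59301665e-04, -6.82954785e-05,
       -7.77102904e-04, -4.83914799e-04]), 'tau': array([ 3.33399857e-04, -4.12242472e+01, -2.59751701e+01, -7.44745262e-05,
        4.06633975e-03, -2.78729300e-05]), 'eef_pos': array([201.77966383, 484.39781581, 247.71807626]), 'ee_rot': array([-2.85569221e-04,  1.96113815e-01,  9.80580893e-01, -6.33659459e-04]), 'force': array([ 0.43208923,  0.75805449, -0.28125162]), 'wrist_torque': array([-0.0214876 , -0.00062053,  0.02188778]), 'grip_force': 0.0, 'grip_width': 0.9992151178776272}
scene [1098.  270.  857.] 50.341390114467224
scene template_mid [([232.4, 171.2], 0.75)]
scene rib_round_mid [([220.2, 180.7], 0.65), ([160.0, 200.2], 0.65), ([270.8, 180.2], 0.65)]
scene rib_narrow_mid [([247.7, 160.6], 0.46)]
scene rack [([232.2, 189.6], 0.87), ([280.9, 209.5], 0.64)]
scene jigger [([350.0, 303.3], 0.8), ([285.7, 191.5], 0.63)]
scene slot_mouth [([344.5, 286
[... 619 characters left out ...]
, 173.3], 0.56)]
top slot_mouth [([139.7, 169.5], 0.88)]
top wheel_hub [([218.9, 177.1], 0.79), ([163.7, 267.5], 0.25)]
top handle_mid []
top carriage_face [([138.3, 171.6], 0.82)]
top stop_face [([145.2, 172.4], 0.93)]
top bucket [([411.9, 216.2], 0.58)]
top mug [([164.6, 269.6], 0.64)]
top bowl [([278.8, 134.6], 0.57), ([294.0, 209.5], 0.39), ([161.4, 267.4], 0.23)]
top jar [([204.8, 115.2], 0.66)]
wrist [125. 516. 371.] 58.86686722021212
wrist template_mid []
wrist rib_round_mid []
wrist rib_narrow_mid []
wrist rack []
wrist jigger []
wrist slot_mouth []
wrist wheel_hub []
wrist handle_mid []
wrist carriage_face []
wrist stop_face []
wrist bucket []
wrist mug []
wrist bowl []
wrist jar []
```

```bash
python3 - <<'E'
import cv2
for n,(x0,x1,y0,y1) in dict(scene=(130,430,60,360),top=(60,460,70,320)).items():
    i=cv2.imread(f"pics/{n}0.png")[y0:y1,x0:x1]; cv2.imwrite(f"pics/{n}0c.png",cv2.resize(i,None,fx=2,fy=2,interpolation=cv2.INTER_CUBIC))
E
```

```text
(no output)
```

View pics/scene0c.png

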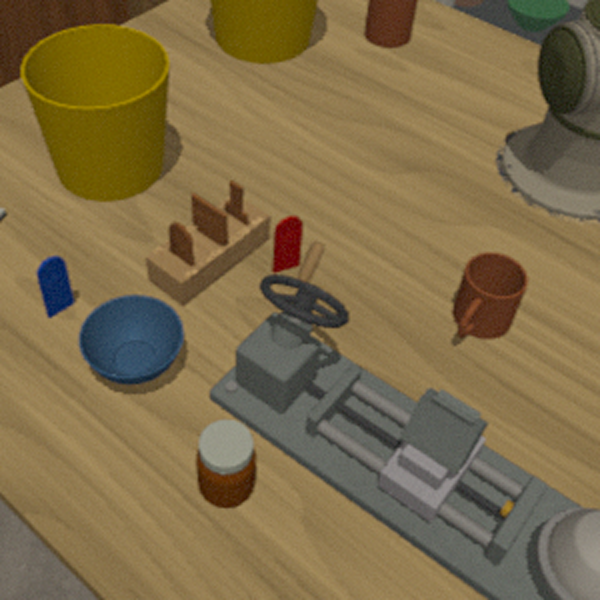

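View pics/top0c.png

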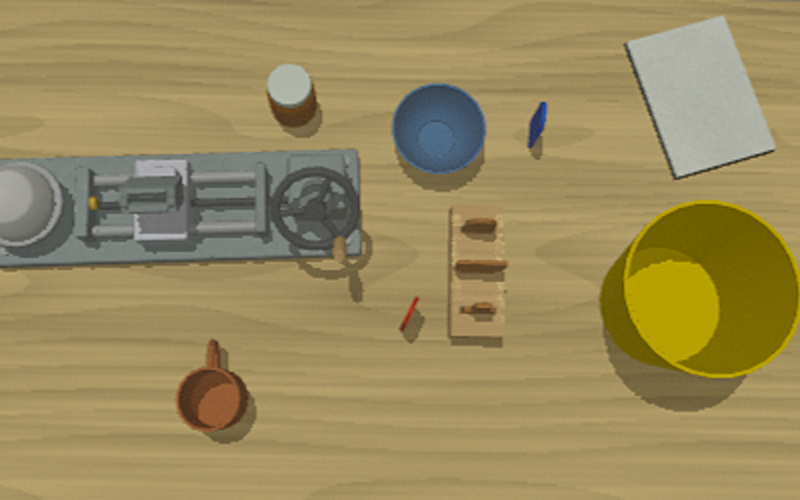

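The scene crop and top crop show the template as the middle of the three ribs: scene about (235,170), top about (300,202). The round rib is at its +x side and the narrow one at its −x side. The handle is on the robot's side of the wheel: scene about (286,191), top about (229,193). The holder leans, at top about (135,166).

```bash
cat > b.py <<'E'
from h import *
S=capture("scene");T=capture("top");cs=[cam(S),cam(T)]
for n,a,b in [("templ_net",(232.4,171.2),(297.4,201.3)),("templ head top",(235,169),(300,202.5)),("slot",(344.5,286),(139.7,169.5)),("hub",(283.2,210),(218.5,174)),("handle",(286,191),(229,193)),("stop",(346.5,305.4),(145.2,172.4)),("stopcrop",(383,314),(106.5,171.5))]:
    print(n,*[np.round(v,1) for v in tri(cs,[a,b])])
c=cs[1]
for n,uv,z in [("rackTL",(285,173.5),48),("rackTR",(312,174),48),("rackBR",(311,236),48),("rackBL",(285,235),48),("jig corner TR",(238.5,145),22),("jig BR",(240,198),22),("templ",(300,202.5),108),("handle",(229,193),150),("hub",(218,174),110),("mould",(67.5,171),116),("jig BL",(60,204),22),("jigTL",(60,150),22)]: print(n,np.round(onz(c,uv,z),1))
E
python3 b.py
```

```text
templ_net [ 541.1 -290.4   77.2] [3.1 3.1]
templ head top [ 534.8 -292.8   81. ] [1.5 1.5]
slot [621.2 125.5  62.7] [2. 2.]
hub [594.5 -82.1 131.3] [3.4 3.4]
handle [ 546.8 -110.8  136.7] [1.8 1.8]
stop [624.6 135.3  -5.1] [8.1 8.1]
stopcrop [616.1 218.4  50.5] [0.5 0.5]
rackTL [ 619.1 -258.8   48. ]
rackTR [ 618.9 -331.6   48. ]
rackBR [ 452.6 -326.4   48. ]
rackBL [ 454.3 -258.2   48. ]
jig corner TR [ 704.1 -132.1   22. ]
jig BR [ 554.8 -138.8   22. ]
templ [ 531.4 -290.5  108. ]
handle [ 545.4 -112.8  150. ]
hub [601.  -82.6 110. ]
mould [601.2 294.5 116. ]
jig BL [531.1 344.4  22. ]
jigTL [681.2 359.   22. ]
```

Request:
drive_tool(commands="0.22 -0.336 0.07 0 0 -0.1 100;0.22 -0.336 0.07 0 0 -0.1 100;0.22 -0.336 0.07 0 0 -0.1 100;0.22 -0.336 0.07 0 0 -0.1 100;0.22 -0.336 0.07 0 0 -0.1 100;0.22 -0.336 0.07 0 0 -0.1 100;0.22 -0.336 0.07 0 0 -0.1 100;0.22 -0.336 0.07 0 0 -0.1 100;0.22 -0.336 0.07 0 0 -0.1 100;0.22 -0.336 0.07 0 0 -0.1 100;0.22 -0.336 0.07 0 0 -0.1 100;0.22 -0.336 0.07 0 0 -0.1 100;0.22 -0.336 0.07 0 0 -0.1 100;0.22 -0.336 0.07 0 0 -0.1 100;0.22 -0.336 0.07 0 0 -0.1 100;0 0 0 0 0 0 100;0 0 0 0 0 0 100")

```text
time_s: 3.77
eef_pos: [532.5, -20.8, 352.7]
ee_rot: [-0.0, 0.709, 0.706, -0.0]
force: [0.4, 0.4, 0.5]
grip_width: 1.002
grip_force: 0.0
```

```bash
cat > look.py <<'E'
import sys,pickle
from h import *
tag=sys.argv[1]; s=sense(); p=capture("wrist"); c=cam(p,s)
cv2.imwrite(f"pics/{tag}.png",p["pixels"]); pickle.dump(c,open(f"{tag}.pkl","wb"))
print(np.round(s["eef_pos"],1),np.round(s["ee_rot"],3),np.round(s["joints"],2),"cam",np.round(c[2]))
for m in sys.argv[2:]: print(m,[(np.round(b["position"],1).tolist(),round(b["confidence"],2)) for b in boxes_of(p,m)[:3]])
E
python3 look.py w1 template_mid slot_mouth wheel_hub handle_mid carriage_face stop_face
```

```text
[532.5 -20.8 352.7] [-0.     0.709  0.706 -0.   ] [-0.26  0.28  1.27  0.    1.59 -0.25] cam [533.  62. 476.]
template_mid [([261.4, 342.9], 0.61)]
slot_mouth [([334.3, 29.4], 0.89)]
wheel_hub [([313.5, 229.8], 0.89)]
handle_mid [([269.6, 248.6], 0.93)]
carriage_face []
stop_face [([324.3, 116.6], 0.63)]
```

View pics/w1.png

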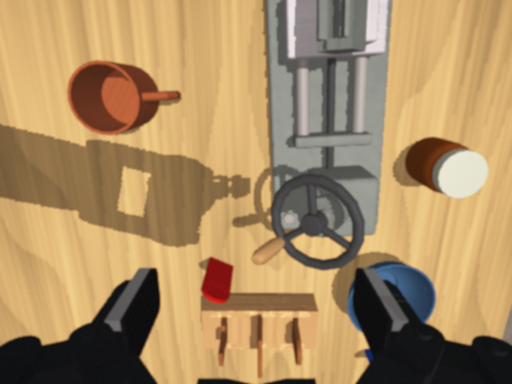

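w1 shows the wheel hub at about (314,226), the handle post from (256,257) to (283,240), the three rib tops at rows 320–375 with the template in the middle at about (261,345), and the holder at (342,20).

Request:
drive_tool(commands="0 -0.33 -0.06 0 0 0 100;0 -0.33 -0.06 0 0 0 100;0 -0.33 -0.06 0 0 0 100;0 -0.33 -0.06 0 0 0 100;0 -0.33 -0.06 0 0 0 100;0 -0.33 -0.06 0 0 0 60;0 0 0 0 0 0 37;0 0 0 0 0 0 37")

```text
time_s: 4.78
eef_pos: [531.6, -218.2, 316.7]
ee_rot: [-0.001, 0.708, 0.706, -0.0]
force: [0.8, 1.1, 0.1]
grip_width: 0.607
grip_force: 0.0
```

```bash
python3 look.py w2 template_mid wheel_hub handle_mid rack rib_round_mid rib_narrow_mid; python3 - <<'E'
import cv2
i=cv2.imread("pics/w2.png"); cv2.imwrite("pics/w2c.png",cv2.resize(i,(800,600),interpolation=cv2.INTER_CUBIC))
E
```

```text
[ 531.6 -218.2  316.7] [-0.001  0.708  0.706 -0.   ] [-0.59  0.39  1.21  0.    1.54 -0.59] cam [ 532. -135.  440.]
template_mid [([262.7, 230.5], 0.62)]
wheel_hub [([329.3, 30.5], 0.74)]
handle_mid [([274.0, 56.5], 0.76), ([331.6, 31.6], 0.52)]
rack [([256.4, 211.9], 0.81)]
rib_round_mid [([412.8, 284.8], 0.96), ([307.5, 226.8], 0.94), ([208.0, 147.1], 0.78)]
rib_narrow_mid [([214.9, 227.5], 0.65)]
```

View pics/w2c.png

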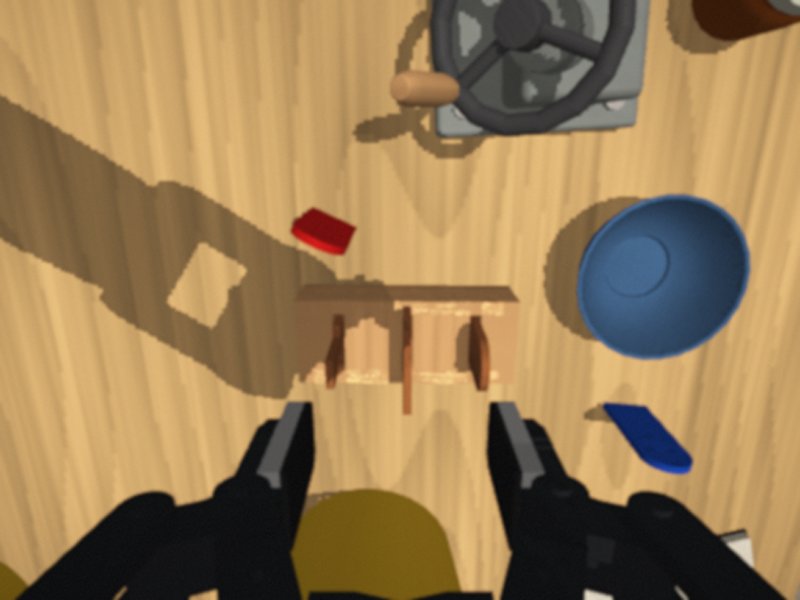

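w2 shows the template edge-on in the middle slot. Its head's top edge runs from (260,197) to (261,264) in full-image pixels, and the rack's top front edge from (189,193) to (331,193). The handle runs from its free end at (252,56) to its root at (293,57), with the hub at about (334,14).

```bash
cat > m.py <<'E'
from h import *
import pickle
c1,c2=[pickle.load(open(f"w{i}.pkl","rb")) for i in(1,2)]
k=.64
for n,a,z in [("head+y",(407,308),110),("head-y",(407.5,412),110),("rackFL",(296,301),48),("rackFR",(518,301),48),("rackBR",(521,382),48)]:
    print(n,np.round(onz(c2,(a[0]*k,a[1]*k),z),1))
for n,a,b in [("handle free end",(256,258),(252,56)),("handle root",(281,243),(293,57)),("hub",(314,225),(334,14)),("hubnet",(313.5,229.8),(329.3,30.5)),("handle net",(269.6,248.6),(274,56.5)),("templ net",(261.4,342.9),(262.7,230.5)),("templ head -y",(260,375),(260.8,263.7)),("templ head+y",(260,317),(260.5,197))]:
    print(n,*[np.round(v,1) for v in tri([c1,c2],[a,b])])
E
python3 m.py
```

```text
head+y [ 535.5 -243.6  110. ]
head-y [ 535.8 -320.3  110. ]
rackFL [ 450.4 -257.9   48. ]
rackFR [ 622.  -258.7   48. ]
rackBR [ 629.1 -327.9   48. ]
handle free end [ 530.  -113.6  150.7] [1.4 1.4]
handle root [ 562.2 -112.1  117.7] [1.8 1.8]
hub [594.2 -82.  135.5] [0.2 0.2]
hubnet [594.7 -92.3 124.6] [1.5 1.5]
handle net [ 546.7 -112.6  130.6] [0. 0.]
templ net [ 538.4 -299.7   67.1] [0.2 0.2]
templ head -y [ 535.8 -325.2  101.3] [0.1 0.1]
templ head+y [ 536.2 -260.4   58.5] [0.1 0.1]
```

Request:
drive_tool(commands="0.01 -0.15 -0.32 0 0 0 37;0.01 -0.15 -0.32 0 0 0 37;0.01 -0.15 -0.32 0 0 0 37;0.01 -0.15 -0.32 0 0 0 37;0 -0.13 -0.32 0 0 0 37;0 0 0 0 0 0 37;0 0 0 0 0 0 37")

```text
time_s: 5.72
eef_pos: [535.7, -289.9, 156.8]
ee_rot: [-0.001, 0.708, 0.706, -0.0]
force: [-0.0, 0.5, 0.1]
grip_width: 0.369
grip_force: 0.0
```

```bash
python3 look.py w3 template_mid rack; python3 - <<'E'
from h import *; print(sense()["grip_width"])
i=cv2.imread("pics/w3.png"); cv2.imwrite("pics/w3c.png",cv2.resize(i[120:384,100:420],None,fx=2.2,fy=2.2,interpolation=cv2.INTER_CUBIC))
E
```

```text
[ 535.7 -289.9  156.8] [-0.001  0.708  0.706 -0.   ] [-0.69  0.58  1.35  0.    1.22 -0.69] cam [ 536. -207.  281.]
template_mid [([258.7, 228.5], 0.66)]
rack [([252.1, 192.9], 0.79)]
0.3703715257604488
```

View pics/w3c.png

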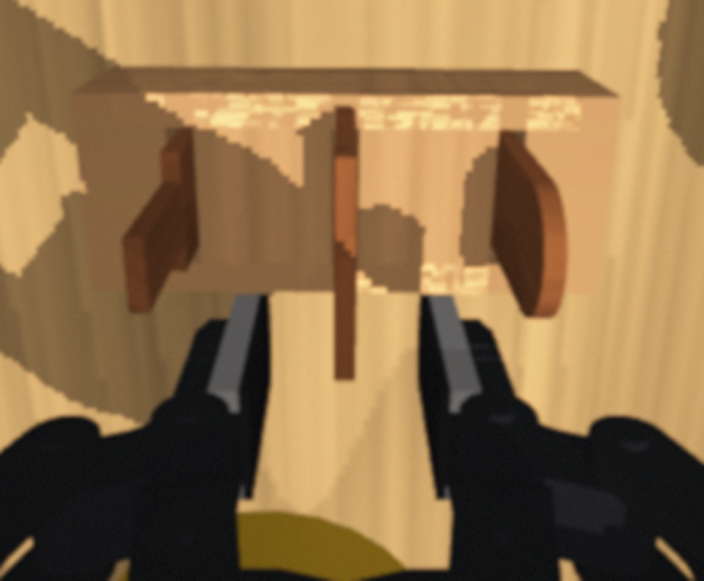

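w3c shows the template midway between the fingers: its edge is at column 345 of the crop and the fingers are at 269 and 421. Its +y shoulder is at crop row 155, and the head's far top corner at row 380.

```bash
python3 - <<'E'
from h import *
import pickle
c=pickle.load(open("w3.pkl","rb"))
f=lambda u,v:(100+u/2.2,120+v/2.2)
for n,u,v,z in [("-y top",344,380,110),("+y top",345,245,110),("+y shoulder",345,155,56),("rackFL",75,92,48),("rackFR",618,96,48)]: print(n,np.round(onz(c,f(u,v),z),1))
E
```

```text
-y top [ 535.4 -321.7  110. ]
+y top [ 535.8 -282.7  110. ]
+y shoulder [ 535.8 -275.8   56. ]
rackFL [ 450.5 -257.2   48. ]
rackFR [ 622.2 -259.    48. ]
```

Request:
drive_tool(commands="0 -0.01 -0.25 0 0 0 37;0 -0.005 -0.25 0 0 0 37;0 0 -0.18 0 0 0 37;0 0 0 0 0 0 37;0 0 0 0 0 0 37", force=45)

```text
time_s: 6.28
eef_pos: [536.5, -291.7, 90.8]
ee_rot: [0.001, 0.708, 0.707, 0.0]
force: [0.1, 0.8, 1.5]
grip_width: 0.369
grip_force: 0.0
```

Request:
drive_tool(commands="0 0 -0.02 0 0 0 37;0 0 0 0 0 0 0;0 0 0 0 0 0 0;0 0 0 0 0 0 0;0 0 0 0 0 0 0;0 0 0 0 0 0 0", force=45)

```text
time_s: 6.78
eef_pos: [536.3, -292.2, 88.7]
ee_rot: [0.001, 0.708, 0.706, 0.0]
force: [-1.4, 1.6, 6.9]
grip_width: 0.065
grip_force: 45.9
```

Request:
drive_tool(commands="0 0 0.15 0 0 0 0;0 0 0.25 0 0 0 0;0 0 0.35 0 0 0 0;0 0 0.38 0 0 0 0;0 0 0.38 0 0 0 0;0 0.1 0.35 0 0 0 0;0 0.3 0.25 0 0 0 0;0 0.4 0 0 0 0 0;0 0.4 0 0 0 0 0;0 0.4 0 0 0 0 0;0 0.4 0 0 0 0 0;0 0.4 0 0 0 0 0;0 0.4 0 0 0 0 0;0 0.4 0 0 0 0 0;0 0.4 0 0 0 0 0;0 0.3 0 0 0 0 0;0 0 0 0 0 0 0;0 0 0 0 0 0 0")

```text
time_s: 8.28
eef_pos: [535.7, 99.3, 298.5]
ee_rot: [0.0, 0.707, 0.707, 0.0]
force: [-0.0, -0.1, 0.8]
grip_width: 0.067
grip_force: 44.8
```

```bash
python3 look.py w4 template_mid slot_mouth carriage_face stop_face wheel_hub handle_mid; python3 - <<'E'
import cv2
i=cv2.imread("pics/w4.png"); cv2.imwrite("pics/w4c.png",cv2.resize(i,(800,600),interpolation=cv2.INTER_CUBIC))
E
```

```text
[535.7  99.3 298.5] [0.    0.707 0.707 0.   ] [-0.03  0.33  1.35 -0.    1.47 -0.03] cam [535. 182. 422.]
template_mid [([259.6, 282.4], 0.9), ([329.9, 140.0], 0.53)]
slot_mouth [([335.7, 141.0], 0.79)]
carriage_face [([337.6, 142.1], 0.7)]
stop_face [([327.0, 137.9], 0.6)]
wheel_hub [([309.7, 308.4], 0.83), ([257.0, 283.6], 0.62)]
handle_mid [([266.5, 371.5], 0.69), ([338.1, 139.0], 0.66)]
```

View pics/w4c.png

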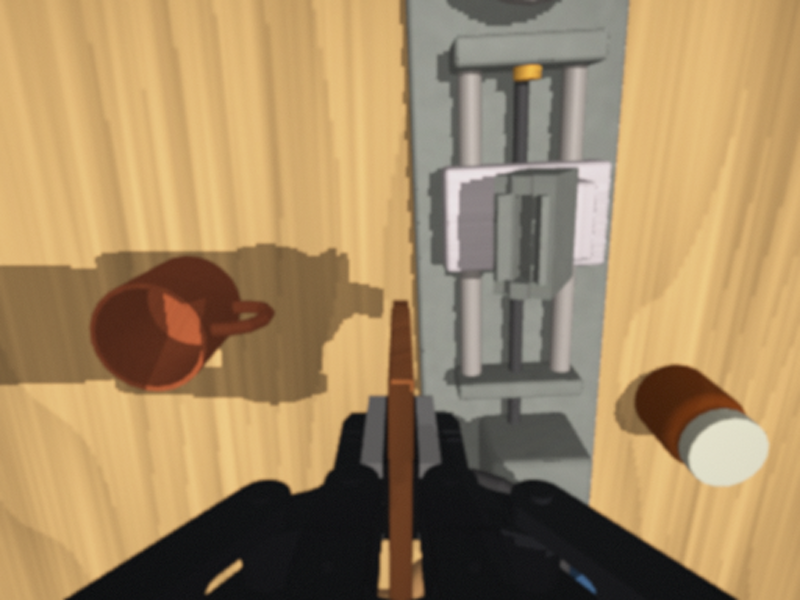

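w4 shows the slot as a dark strip at crop column 530 and rows 193–283, so its centre is at about (339,152) in full-image pixels. The brass stud is at crop (527,72) and the carriage end face at row ~165. The template is held upright.

```bash
python3 - <<'E'
from h import *
import pickle
c1,c4=[pickle.load(open(f"w{i}.pkl","rb")) for i in(1,4)]
T=cam(capture("top")); k=.64
print(*tri([c4,T],[(339,152),(135,167.5)]))
print(*tri([c4,T,c1],[(530*k,292*k),(148,168),(341,44)]), "lip -y end")
for z in(70,85,100): print(z,np.round([onz(c4,(530*k,r*k),z) for r in(193,283)],1).tolist())
for n,u,v in [("f1",409,100),("f2",417,260),("b1",622,100),("b2",602,330)]: print(n,np.round(onz(c4,(u*k,v*k),22),1))
print("stud",np.round(onz(c4,(527*k,78*k),52),1),"carr",np.round(onz(c4,(527*k,163*k),52),1))
print("mould",np.round(onz(T,(67.5,171),116),1))
E
```

```text
[610.85022219 125.33744068 120.15394373] [1.2, 1.2]
[611.63456505  94.82008233 123.80012462] [0.9, 2.9, 3.7] lip -y end
70 [[619.9, 145.0, 70.0], [624.6, 84.5, 70.0]]
85 [[616.3, 146.6, 85.0], [620.8, 88.6, 85.0]]
100 [[612.7, 148.2, 100.0], [617.0, 92.8, 100.0]]
f1 [541.8 203.8  22. ]
f2 [548.5  89.5  22. ]
b1 [690.7 203.7  22. ]
b2 [697.7  32.   22. ]
stud [616.7 215.2  52. ] carr [620.6 162.9  52. ]
mould [601.2 294.5 116. ]
```

Request:
drive_tool(commands="0.02 0 -0.12 0 0 0.064 0;0.02 0 -0.12 0.007 -0.133 0 0;0.02 0 -0.12 0.007 -0.133 0 0;0.02 0 -0.12 0.007 -0.133 0 0;0.02 0 -0.12 0.007 -0.133 0 0;0.02 0 -0.06 0.007 -0.133 0 0;0 0 0 0 0 0 0;0 0 0 0 0 0 0;0 0 0 0 0 0 0")

```text
time_s: 9.43
eef_pos: [548.8, 97.9, 233.5]
ee_rot: [0.177, 0.667, 0.699, 0.188]
force: [0.7, -0.6, 0.2]
grip_width: 0.064
grip_force: 44.7
```

```bash
python3 look.py w5 template_mid slot_mouth wheel_hub handle_mid; python3 - <<'E'
from h import *
print(np.round(rot(sense()["ee_rot"]),3))
i=cv2.imread("pics/w5.png"); cv2.imwrite("pics/w5c.png",cv2.resize(i[60:360,160:460],(600,600),interpolation=cv2.INTER_CUBIC))
E
```

```text
[548.8  97.9 233.5] [0.177 0.667 0.699 0.188] [-0.06  0.17  1.81  0.09  0.64 -0.16] cam [482. 177. 341.]
template_mid [([257.0, 283.6], 0.75)]
slot_mouth [([228.3, 155.1], 0.69)]
wheel_hub [([267.7, 357.7], 0.5)]
handle_mid []
[[-0.049  0.865  0.499]
 [ 0.999  0.041  0.026]
 [ 0.002  0.499 -0.866]]
```

View pics/w5c.png

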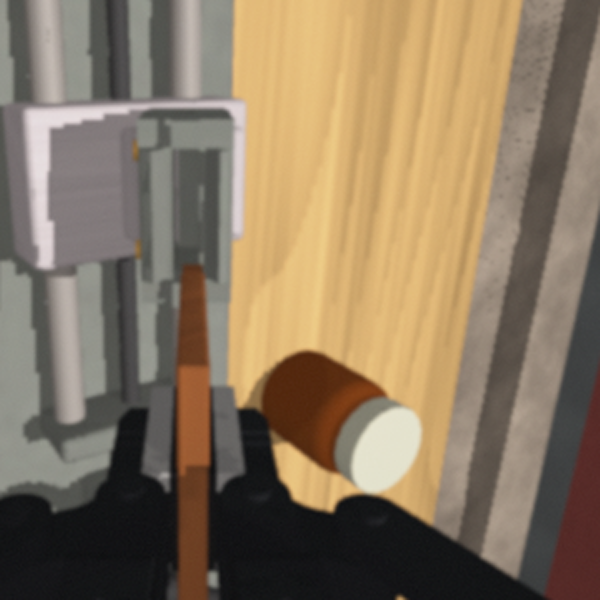

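w5c, taken almost along the slot axis, shows the slot mouth at crop columns ~175–205 with its +y end at row ~150. The blade's lower edge is at (193,265), so the template is nearly in line across the slot and about 27 mm short along y.

```bash
cat > o.py <<'E'
from h import *
import pickle
c=pickle.load(open("w5.pkl","rb")); c4=pickle.load(open("w4.pkl","rb"))
psi=.05; ys=np.array([-np.sin(psi),np.cos(psi),0]); zs=np.array([-.5*np.cos(psi),-.5*np.sin(psi),.866]); xs=np.cross(ys,zs)
cr=lambda p:np.round((p-[160,60])*2).tolist()
tcp=np.array([548.8,97.9,233.5])
Rt=np.array([[-.049,.865,.499],[.999,.041,.026],[.002,.499,-.866]])
mid=tcp+Rt@[1,0,30.7]
for y in(22,-22): print("blade",y,cr(proj(c,mid+Rt@[y,0,50])),"shoulder",cr(proj(c,mid+Rt@[np.sign(y)*32,0,2])))
for M in ([610,124,120],[612,123,115],[607,125,125]):
    M=np.array(M); print(M,"w5",[cr(proj(c,M+xs*a+ys*b)) for a,b in((-5,24.5),(5,24.5),(-5,-24.5),(5,-24.5))],"w4",[np.round(proj(c4,M+xs*a+ys*b)/.64).tolist() for a,b in((-5,24.5),(5,24.5),(-5,-24.5),(5,-24.5))])
E
python3 o.py
python3 - <<'E'
import cv2
a=cv2.imread("pics/w5.png")[120:210,215:290]; b=cv2.imread("pics/w4.png")[100:200,300:380]
cv2.imwrite("pics/ab.png",cv2.hconcat([cv2.resize(a,(400,480),interpolation=2),cv2.resize(b,(384,480),interpolation=2)]))
E
```

```text
blade 22 [196.0, 251.0] shoulder [197.0, 267.0]
blade -22 [196.0, 378.0] shoulder [197.0, 492.0]
[610 124 120] w5 [[175.0, 151.0], [202.0, 151.0], [176.0, 277.0], [202.0, 277.0]] w4 [[523.0, 196.0], [540.0, 196.0], [521.0, 280.0], [537.0, 282.0]]
[612 123 115] w5 [[173.0, 152.0], [199.0, 152.0], [174.0, 275.0], [199.0, 275.0]] w4 [[524.0, 197.0], [541.0, 197.0], [522.0, 280.0], [538.0, 281.0]]
[607 125 125] w5 [[174.0, 150.0], [202.0, 150.0], [176.0, 279.0], [202.0, 279.0]] w4 [[519.0, 195.0], [537.0, 196.0], [517.0, 281.0], [534.0, 282.0]]
```

View pics/ab.png

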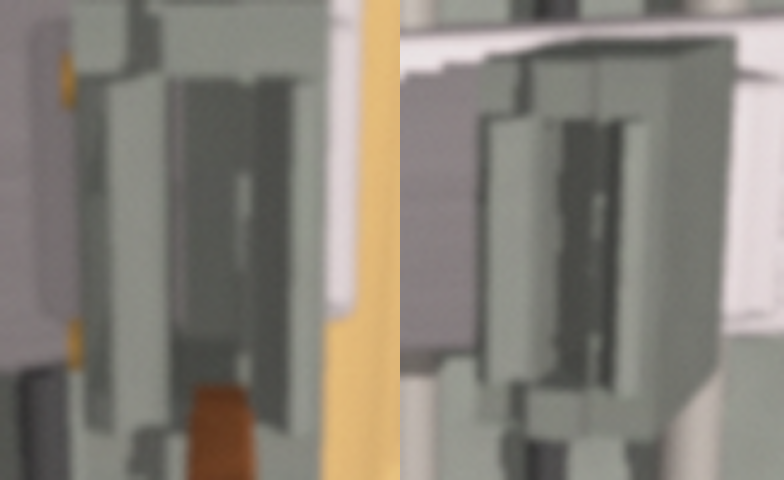

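The close-up shows the slot interior in w5 at crop columns 172–207 and rows 148–281, and the blade tip at (193,265). In w4 the slot spans rows 195–282. Together these put the mouth at about (606.5,124.7,126). I'll close to just above it and check again.

Request:
drive_tool(commands="0.03 0.08 -0.08 0 0 0 0;0.04 0.08 -0.08 0 0 0 0;0.03 0.08 -0.09 0 0 0 0;0 0 0 0 0 0 0;0 0 0 0 0 0 0;0 0 0 0 0 0 0")

```text
time_s: 10.18
eef_pos: [558.1, 121.9, 207.9]
ee_rot: [0.178, 0.666, 0.699, 0.188]
force: [0.7, -0.8, -0.8]
grip_width: 0.065
grip_force: 44.7
```

```bash
python3 look.py w6 ; python3 - <<'E'
from h import *
import pickle
s=sense();c=pickle.load(open("w6.pkl","rb"));Rt=rot(s["ee_rot"]);tcp=np.array(s["eef_pos"])
psi=.05; ys=np.array([-np.sin(psi),np.cos(psi),0]); zs=np.array([-.5*np.cos(psi),-.5*np.sin(psi),.866]); xs=np.cross(ys,zs)
M=np.array([606.5,124.7,126])
d=tcp-M; print("rel M: x,y,z",np.round([d@xs,d@ys,d@zs],1))
q=lambda p:np.round((proj(c,p)-[190,100])*[5,5]).tolist()
print("slot",[q(M+xs*a+ys*b) for a,b in((-5,24.5),(5,24.5),(-5,-24.5),(5,-24.5))])
print("blade",[q(tcp+Rt@[a,b,30.7+z]) for a,b,z in((22,-3,40),(22,3,40),(19,0,47),(12,-3,50),(12,3,50))])
i=cv2.imread("pics/w6.png"); cv2.imwrite("pics/w6c.png",cv2.resize(i[100:220,190:320],(650,600),interpolation=2))
E
```

```text
[558.1 121.9 207.9] [0.178 0.666 0.699 0.188] [-0.    0.23  1.8   0.05  0.58 -0.08] cam [491. 201. 315.]
rel M: x,y,z [-1.  -0.5 95.2]
slot [[309.0, 385.0], [384.0, 385.0], [311.0, 719.0], [382.0, 719.0]]
blade [[316.0, 461.0], [366.0, 461.0], [340.0, 467.0], [317.0, 513.0], [364.0, 513.0]]
```

View pics/w6c.png

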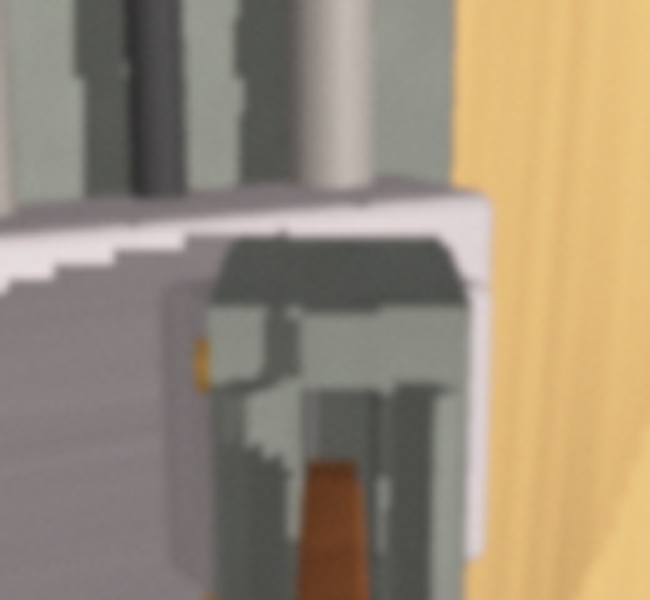

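w6c shows the slot's +y end at row 388 and its columns 303–382. The blade is at columns 308–355 with its corner at row 460. It matches along y, and the blade needs about 1.4 mm across the slot (+x side).

Request:
drive_tool(commands="0.03 0 -0.04 0 0 0 0;0.03 0 -0.04 0 0 0 0;0.025 0 -0.04 0 0 0 0;0.025 0.005 -0.045 0 0 0 0;0 0 0 0 0 0 0;0 0 0 0 0 0 0")

```text
time_s: 10.73
eef_pos: [568.9, 122.8, 190.3]
ee_rot: [0.177, 0.667, 0.699, 0.188]
force: [2.6, 4.4, -3.0]
grip_width: 0.066
grip_force: 44.3
```

Request:
drive_tool(commands="0.025 0.001 -0.043 0 0 0 0;0.025 0.001 -0.043 0 0 0 0;0 0 0 0 0 0 0;0 0 0 0 0 0 0")

```text
time_s: 11.07
eef_pos: [574.1, 123.1, 181.9]
ee_rot: [0.177, 0.666, 0.699, 0.188]
force: [2.7, 5.7, -3.5]
grip_width: 0.063
grip_force: 44.3
```

Request:
drive_tool(commands="0.025 0.011 -0.043 0 0 0 0;0.025 0.001 -0.043 0 0 0 0;0.025 0.001 -0.043 0 0 0 0;0.025 0.001 -0.043 0 0 0 0;0 0 0 0 0 0 0;0 0 0 0 0 0 0")

```text
time_s: 11.57
eef_pos: [583.9, 124.2, 165.1]
ee_rot: [0.177, 0.666, 0.699, 0.188]
force: [-7.3, -0.0, 7.0]
grip_width: 0.064
grip_force: 46.7
```

Request:
drive_tool(commands="0.025 0.001 -0.043 0 0 0 0;0 0 0 0 0 0 0;0 0 0 0 0 0 0")

```text
time_s: 11.82
eef_pos: [585.4, 124.5, 163.0]
ee_rot: [0.177, 0.666, 0.7, 0.188]
force: [-35.1, -2.3, 35.0]
grip_width: 0.065
grip_force: 53.4
```

Request:
drive_tool(commands="-0.01 0 0.017 0 0 0 0;0 0 0 0 0 0 0")

```text
time_s: 11.98
eef_pos: [585.1, 124.5, 163.2]
ee_rot: [0.178, 0.666, 0.699, 0.188]
force: [-15.0, 1.0, 15.0]
grip_width: 0.067
grip_force: 49.3
```

```bash
python3 look.py w7; python3 - <<'E'
from h import *
s=sense();print(s["force"])
i=cv2.imread("pics/w7.png"); S=capture("scene")["pixels"];cv2.imwrite("pics/s7.png",S)
a=cv2.resize(i[110:270,190:320],(406,500),interpolation=2); b=cv2.resize(S[215:345,300:400],(385,500),interpolation=2)
cv2.imwrite("pics/w7c.png",cv2.hconcat([a,b]))
E
```

```text
[585.1 124.5 163.2] [0.178 0.666 0.699 0.188] [ 0.    0.35  1.78  0.05  0.49 -0.08] cam [518. 204. 270.]
[-15.14280473   0.7653893   15.31158608]
```

View pics/w7c.png

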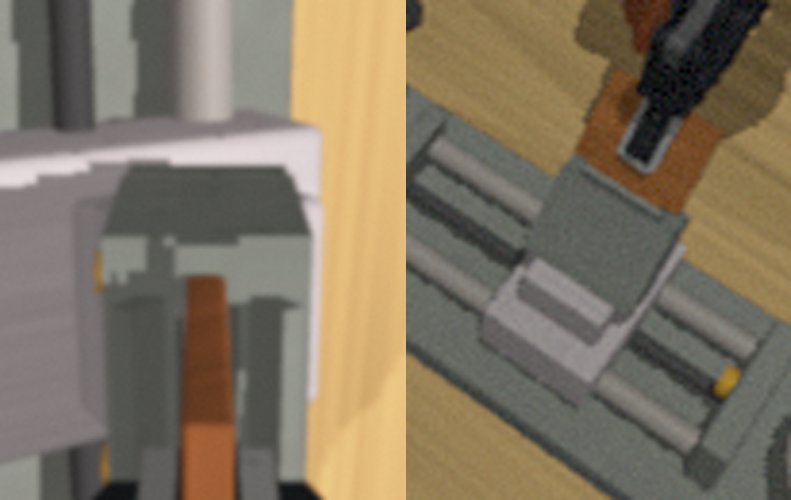

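Left (wrist): the +y shoulder sits on the rim's end piece. Right (scene): both shoulders are flush on the holder's rim line from (580,160) to (685,212). The hard stop fits a mouth at (601,125,135), where the slot length in w4 also comes to 49 mm, so the template is seated. I'll release and back out along the slot axis.

Request:
drive_tool(commands="0 0 0 0 0 0 30;0 0 0 0 0 0 40;0 0 0 0 0 0 40;-0.05 0 0.087 0 0 0 40;-0.12 -0.005 0.21 0 0 0 40;-0.17 -0.008 0.3 0 0 0 40;-0.1 -0.1 0.3 0 0 0 40;0 0 0 0 0 0 50;0 0 0 0 0 0 50")

```text
time_s: 12.83
eef_pos: [541.5, 112.7, 254.3]
ee_rot: [0.179, 0.666, 0.699, 0.189]
force: [0.5, -0.2, -0.4]
grip_width: 0.497
grip_force: 0.0
```

```bash
cat > hd.py <<'E'
from h import *
import pickle,sys
# project expected handle to find wood colour there
def seg(c,img,X,r=45):
    u=proj(c,X).astype(int); x0,y0=max(u[0]-r,0),max(u[1]-r,0)
    w=img[y0:u[1]+r,x0:u[0]+r]; return u,w,(x0,y0)
if __name__=="__main__":
    s=sense();p=capture("wrist");c=cam(p,s);print(np.round(s["eef_pos"],1),np.round(s["ee_rot"],3),s["force"])
    t=capture("top"); 
    for n,q,cc in(("wrist",p,c),("top",t,cam(t))):
        for m in("template_mid","slot_mouth","handle_mid","wheel_hub"): print(n,m,[(np.round(b["position"],1).tolist(),round(b["confidence"],2)) for b in boxes_of(q,m)[:2]])
E
python3 hd.py
```

```text
[541.5 112.7 254.3] [0.179 0.666 0.699 0.189] [ 0.49685648 -0.15918494 -0.37951427]
wrist template_mid [([242.6, 196.7], 0.87)]
wrist slot_mouth [([216.1, 161.4], 0.87)]
wrist handle_mid []
wrist wheel_hub [([235.9, 355.3], 0.94)]
top template_mid [([134.6, 174.3], 0.56)]
top slot_mouth [([414.3, 214.5], 0.72), ([140.2, 165.4], 0.71)]
top handle_mid [([230.0, 194.3], 0.51)]
top wheel_hub [([217.5, 174.3], 0.69), ([165.1, 269.8], 0.39)]
```

Request:
drive_tool(commands="-0.05 -0.3 0.02 0.005 -0.089 0 60;-0.05 -0.3 0.02 0 0 0 60;-0.05 -0.3 0.02 0 0 0 60;-0.05 -0.3 0.02 0 0 0 60;0 0 0 0 0 0 60;0 0 0 0 0 0 60")

```text
time_s: 13.83
eef_pos: [521.4, -8.3, 260.2]
ee_rot: [0.201, 0.661, 0.691, 0.212]
force: [-0.5, 0.7, 0.4]
grip_width: 0.601
grip_force: 0.0
```

```bash
python3 look.py w8 handle_mid wheel_hub; python3 - <<'E'
from h import *
import pickle
T=cam(capture("top")); c8=pickle.load(open("w8.pkl","rb")); i=cv2.imread("pics/w8.png")
hsv=cv2.cvtColor(i,cv2.COLOR_BGR2HSV)
X=np.array([546.7,-112.6,130.6]); zs=np.array([-.559,-.028,.829])
u=proj(c8,X);print("handle pred",u,"ends",proj(c8,X-30*zs),proj(c8,X+20*zs),"hub pred",proj(c8,[594,-85,125]))
print(np.round(rot(sense()["ee_rot"]),3))
for dy in range(-40,41,10): print([tuple(hsv[int(min(u[1]+dy,383)),int(u[0]+dx)].tolist()) for dx in range(-40,41,10)])
E
```

```text
[521.4  -8.3 260.2] [0.201 0.661 0.691 0.212] [-0.34  0.04  1.91  0.35  0.67 -0.61] cam [447.  71. 363.]
handle_mid [([200.3, 325.2], 0.51)]
wheel_hub [([241.3, 274.3], 0.8)]
handle pred [192.98714044 317.93361099] ends [198.62245077 297.18450102] [188.57641596 334.17381818] hub pred [237.71277675 272.38043185]
[[-0.05   0.828  0.558]
 [ 0.999  0.04   0.031]
 [ 0.003  0.559 -0.829]]
[(17, 125, 147), (21, 37, 90), (110, 32, 24), (8, 9, 115), (130, 29, 26), (18, 121, 221), (20, 112, 234), (18, 116, 225), (15, 7, 77)]
[(19, 114, 232), (110, 32, 24), (15, 10, 106), (15, 9, 113), (150, 30, 17), (17, 120, 197), (10, 26, 59), (10, 10, 78), (18, 117, 221)]
[(18, 121, 198), (105, 21, 24), (20, 7, 114), (0, 0, 30), (135, 30, 17), (18, 21, 62), (18, 114, 219), (21, 107, 241), (19, 114, 231)]
[(100, 33, 23), (90, 21, 24), (0, 7, 109), (140, 26, 29), (150, 22, 23), (15, 131, 179), (0, 9, 87), (16, 108, 137), (17, 126, 140)]
[(120, 29, 35), (105, 20, 26), (105, 20, 25), (90, 11, 24), (0, 23, 22), (15, 130, 192), (17, 113, 182), (165, 7, 78), (0, 6, 85)]
[(140, 32, 24), (120, 24, 21), (120, 22, 23), (150, 20, 26), (10, 77, 30), (18, 119, 228), (20, 107, 238), (21, 109, 239), (17, 128, 135)]
[(110, 33, 23), (140, 36, 21), (110, 33, 23), (90, 12, 22), (15, 129, 197), (21, 106, 241), (20, 110, 237), (20, 107, 238), (17, 128, 133)]
[(120, 26, 20), (120, 21, 24), (105, 21, 24), (100, 31, 25), (15, 133, 165), (15, 134, 135), (16, 129, 168), (20, 109, 238), (19, 120, 223)]
[(100, 33, 23), (105, 23, 22), (98, 39, 26), (105, 20, 25), (15, 133, 138), (15, 132, 139), (15, 133, 138), (19, 116, 231), (18, 121, 220)]
```

Request:
drive_tool(commands="-0.14 0.12 -0.09 0 0 0 60;-0.14 0.12 -0.09 0 0 0 60;-0.14 0.12 -0.09 0 0 0 60;0 0 0 0 0 0 60;0 0 0 0 0 0 60")

```text
time_s: 14.45
eef_pos: [479.3, 30.1, 233.1]
ee_rot: [0.2, 0.659, 0.693, 0.213]
force: [0.7, -0.5, 1.0]
grip_width: 0.599
grip_force: 0.0
```

```bash
python3 look.py w9 handle_mid wheel_hub; cat > fit.py <<'E'
from h import *
import pickle,sys
from scipy.optimize import least_squares
psi=.05
axis=np.array([-np.sin(np.radians(34))*np.cos(psi),-np.sin(np.radians(34))*np.sin(psi),np.cos(np.radians(34))])
ys=np.array([-np.sin(psi),np.cos(psi),0]); xs=np.cross(ys,axis)
def cap(X,r=9,h0=-30,h1=20):
    a=np.linspace(0,2*np.pi,16,endpoint=False)
    pts=[]
    for h,rr in((h0,r*.7),(h0+5,r),(h1-6,r),(h1,r*.7)): pts+= [X+axis*h+rr*(np.cos(t)*xs+np.sin(t)*ys) for t in a]
    return pts
def mask(i,c,X0):
    hsv=cv2.cvtColor(i,cv2.COLOR_BGR2HSV); m=cv2.inRange(hsv,(8,90,60),(17,190,235))
    roi=np.zeros_like(m); q=np.array([proj(c,p) for p in cap(X0,22,-42,32)],np.float32); cv2.fillConvexPoly(roi,cv2.convexHull(q).astype(int),255)
    return m&roi
if __name__=="__main__":
    X0=np.array([546.7,-112.6,130.6])
    for n in sys.argv[1:]:
        c=pickle.load(open(n+".pkl","rb")); i=cv2.imread(f"pics/{n}.png"); m=mask(i,c,X0)
        k,l,st,ce=cv2.connectedComponentsWithStats(m); j=1+np.argsort(-st[1:,4])[:3]
        print(n,"pred",np.round(proj(c,X0),1),"ends",np.round([proj(c,X0-30*axis),proj(c,X0+20*axis)],0).tolist(),[(st[a].tolist(),np.round(ce[a],1).tolist()) for a in j])
E
python3 fit.py w1 w2 w9
```

```text
[479.3  30.1 233.1] [0.2   0.659 0.693 0.213] [-0.28 -0.03  2.05  0.34  0.58 -0.56] cam [405. 109. 336.]
handle_mid [([251.9, 361.1], 0.65)]
wheel_hub [([275.3, 321.1], 0.64)]
w1 pred [269.6 248.6] ends [[283.0, 238.0], [260.0, 256.0]] [([250, 224, 41, 42, 638], [268.0, 249.4]), ([290, 234, 11, 16, 34], [294.3, 241.7]), ([284, 230, 9, 4, 21], [287.5, 231.0])]
w2 pred [273.9  56.5] ends [[291.0, 58.0], [261.0, 56.0]] [([239, 24, 55, 62, 1649], [266.5, 58.1]), ([237, 59, 4, 6, 14], [238.6, 61.6]), ([240, 48, 4, 6, 9], [241.9, 50.6])]
w9 pred [249.5 356.2] ends [[250.0, 333.0], [249.0, 374.0]] [([222, 314, 53, 70, 1369], [249.0, 361.5]), ([262, 328, 12, 15, 102], [268.6, 335.5]), ([248, 309, 21, 20, 47], [255.7, 321.1])]
```

```bash
cat > hub.py <<'E'
from fit import *
from scipy.optimize import differential_evolution
from scipy.ndimage import map_coordinates
cs=[]
for n in("w1","w2","top0","scene0"):
    g=cv2.cvtColor(cv2.imread(f"pics/{n}.png"),cv2.COLOR_BGR2GRAY); g=cv2.GaussianBlur(g,(0,0),.8).astype(float)
    c=pickle.load(open(n+".pkl","rb")) if n[0]=="w" else cam(capture(n[:-1])); cs.append((n,c,g))
a=np.linspace(0,2*np.pi,120,endpoint=False)
def ring(H,r,c,g,h=0):
    P=H+r*(np.cos(a)[:,None]*xs+np.sin(a)[:,None]*ys)+h*axis
    K,Rm,t=c; q=(P-t)@Rm@K.T; q=q[:,:2]/q[:,2:]
    return np.minimum(map_coordinates(g,[q[:,1],q[:,0]],order=1,cval=np.nan),140)
def score(H,sel):
    v=0
    for n,c,g in sel:
        d=ring(H,50,c,g)+.5*ring(H,47,c,g)+.5*ring(H,53,c,g)-ring(H,60,c,g)-ring(H,40,c,g); v+=np.nanmean(d)
    return v
for sel in (cs,cs[:2],cs[2:],cs[:3]):
    r=differential_evolution(lambda H:score(H,sel),[(575,615),(-105,-65),(105,150)],seed=1,maxiter=60)
    print([n for n,_,_ in sel],np.round(r.x,1),round(r.fun,1))
H=r.x
uv={"w1":(269.6,248.6),"w2":(274,56.5)}
tt=[pickle.load(open(n+".pkl","rb")) for n in("w1","w2","w9")]+[cs[2][1]]
x,e=tri(tt,[(269.6,248.6),(274,56.5),(251.9,361.1),(230,194.3)]);print("handle",np.round(x,1),e)
d=x-H;print("handle rel hub: h",d@axis,"r",np.hypot(d@xs,d@ys),"ang",np.degrees(np.arctan2(d@ys,d@xs)))
E
python3 hub.py
```

```text
['w1', 'w2', 'top0', 'scene0'] [595.5 -82.4 128. ] -288.2
['w1', 'w2'] [595.5 -82.4 126.2] -182.8
['top0', 'scene0'] [596.  -82.4 128.9] -107.0
['w1', 'w2', 'top0'] [596.3 -82.9 125. ] -239.0
handle [ 546.2 -113.3  134. ] [2.2, 0.6, 1.5, 1.9]
handle rel hub: h 36.32659563512996 r 46.95366675592781 ang -143.49438355219928
```

Request:
drive_tool(commands="0.06 -0.37 -0.09 0 0 0 60;0.06 -0.37 -0.09 0 0 0 60;0.06 -0.37 -0.1 0 0 0 60;0.06 -0.36 -0.1 0 0 0 60;0 0 0 0 0 0 60;0 0 0 0 0 0 60")

```text
time_s: 15.2
eef_pos: [503.5, -119.9, 194.5]
ee_rot: [0.2, 0.661, 0.691, 0.212]
force: [-0.6, 0.9, -0.1]
grip_width: 0.6
grip_force: 0.0
```

```bash
python3 look.py w10 handle_mid wheel_hub; python3 - <<'E'
from fit import *
H=np.array([595.7,-82.5,127.5]);th=np.radians(-143.5)
X=H+37*axis+50*(np.cos(th)*xs+np.sin(th)*ys);c=pickle.load(open("w10.pkl","rb"));i=cv2.imread("pics/w10.png")
s=sense();G=X+2*axis;print("handle",np.round(X,1),"to pre/grasp",np.round(G-s["eef_pos"],1),"top end px",np.round(proj(c,X+20*axis)),"mid px",np.round(proj(c,X)))
hsv=cv2.cvtColor(i,cv2.COLOR_BGR2HSV);u=proj(c,X+18*axis)
for dy in range(-24,25,6):
    print([ '%d,%d,%d'%tuple(hsv[int(min(u[1]+dy,383)),int(u[0]+dx)].tolist()) for dx in range(-40,41,8)])
E
```

```text
[ 503.5 -119.9  194.5] [0.2   0.661 0.691 0.212] [-0.63  0.13  2.    0.64  0.63 -1.13] cam [430. -41. 297.]
handle_mid [([259.1, 222.9], 0.96)]
wheel_hub [([316.7, 162.9], 0.8)]
handle [ 543.2 -114.9  135.7] to pre/grasp [ 38.7   2.3 -58. ] top end px [259. 235.] mid px [259. 221.]
['19,115,230', '22,102,244', '21,105,241', '21,103,243', '15,131,134', '15,130,153', '15,129,190', '11,38,107', '18,114,226', '19,113,232', '22,101,244']
['19,115,229', '21,102,244', '21,107,240', '21,101,244', '15,132,139', '15,129,164', '15,128,197', '13,79,129', '0,0,87', '14,52,94', '20,108,241']
['19,114,231', '21,102,243', '21,107,239', '21,102,244', '15,133,140', '16,131,187', '16,128,215', '14,116,161', '0,6,86', '170,8,92', '165,6,83']
['20,111,234', '21,103,243', '20,109,239', '22,100,245', '15,131,162', '17,122,230', '18,117,237', '17,123,217', '16,87,111', '170,10,76', '15,6,84']
['21,107,239', '21,103,242', '20,110,237', '22,98,246', '16,129,207', '16,125,227', '16,126,227', '18,118,227', '18,118,227', '17,126,138', '17,78,92']
['21,106,239', '21,104,242', '20,109,237', '23,98,246', '17,123,211', '16,125,214', '16,128,210', '20,111,235', '17,123,151', '17,126,140', '18,124,164']
['21,107,238', '21,105,241', '20,111,235', '23,99,247', '21,108,239', '21,102,244', '21,103,243', '18,125,178', '18,127,150', '17,127,141', '17,121,160']
['21,108,239', '21,106,241', '19,111,234', '23,99,247', '21,107,239', '21,103,244', '21,104,242', '18,126,146', '17,125,151', '17,126,140', '108,58,79']
['21,108,239', '21,105,240', '20,112,233', '22,98,247', '22,102,245', '21,103,243', '21,105,241', '17,126,148', '17,124,152', '18,127,141', '107,128,80']
```

Request:
drive_tool(commands="0.13 0.02 -0.19 0 0 0 60;0.13 0 -0.19 0 0 0 60;0.127 0 -0.2 0 0 0 60;0 0 0 0 0 0 60;0 0 0 0 0 0 60")

```text
time_s: 15.77
eef_pos: [542.0, -114.7, 137.0]
ee_rot: [0.2, 0.659, 0.693, 0.213]
force: [0.3, -0.3, 0.5]
grip_width: 0.601
grip_force: 0.0
```

Request:
drive_tool(commands="0 0 0 0 0 0 0;0 0 0 0 0 0 0;0 0 0 0 0 0 0;0 0 0 0 0 0 0;0 0 0 0 0 0 0", force=40)

```text
time_s: 16.18
eef_pos: [542.6, -116.0, 139.0]
ee_rot: [0.202, 0.659, 0.692, 0.213]
force: [-1.1, 3.1, 6.2]
grip_width: 0.2
grip_force: 39.0
```

```bash
cat > circ.py <<'E'
from fit import *
def rows(th0,step,n,r=50):
    t=np.radians(th0-step*np.arange(n+1)); P=r*(np.cos(t)[:,None]*xs+np.sin(t)[:,None]*ys)
    return "; ".join("%.3f %.3f %.3f 0 0 0 0"%tuple(d) for d in np.round(np.diff(P,axis=0)/100,3))
print(rows(float(sys.argv[1]),float(sys.argv[2]),int(sys.argv[3])))
E
python3 circ.py -143.5 18 20
```

```text
-0.067 0.136 -0.040 0 0 0 0; -0.029 0.153 -0.014 0 0 0 0; 0.011 0.155 0.013 0 0 0 0; 0.051 0.143 0.039 0 0 0 0; 0.085 0.116 0.061 0 0 0 0; 0.111 0.078 0.078 0 0 0 0; 0.126 0.032 0.086 0 0 0 0; 0.129 -0.017 0.087 0 0 0 0; 0.119 -0.064 0.078 0 0 0 0; 0.098 -0.105 0.062 0 0 0 0; 0.067 -0.136 0.040 0 0 0 0; 0.029 -0.153 0.014 0 0 0 0; -0.011 -0.155 -0.013 0 0 0 0; -0.051 -0.143 -0.039 0 0 0 0; -0.085 -0.116 -0.061 0 0 0 0; -0.111 -0.078 -0.078 0 0 0 0; -0.126 -0.032 -0.086 0 0 0 0; -0.129 0.017 -0.087 0 0 0 0; -0.119 0.064 -0.078 0 0 0 0; -0.098 0.105 -0.062 0 0 0 0
```

Request:
drive_tool(commands="-0.067 0.136 -0.040 0 0 0 0; -0.029 0.153 -0.014 0 0 0 0; 0.011 0.155 0.013 0 0 0 0; 0 0 0 0 0 0 0; 0 0 0 0 0 0 0")

```text
time_s: 16.6
eef_pos: [535.1, -71.7, 135.4]
ee_rot: [0.203, 0.659, 0.692, 0.213]
force: [5.8, 0.5, 2.9]
grip_width: 0.198
grip_force: 41.3
```

Request:
drive_tool(commands="0.051 0.143 0.039 0 0 0 0; 0.085 0.116 0.061 0 0 0 0; 0.111 0.078 0.078 0 0 0 0; 0 0 0 0 0 0 0; 0 0 0 0 0 0 0")

```text
time_s: 17.02
eef_pos: [559.9, -38.7, 153.4]
ee_rot: [0.204, 0.659, 0.692, 0.213]
force: [0.1, -4.3, 5.6]
grip_width: 0.197
grip_force: 42.5
```

Request:
drive_tool(commands="0.126 0.032 0.086 0 0 0 0; 0.129 -0.017 0.087 0 0 0 0; 0.119 -0.064 0.078 0 0 0 0; 0.098 -0.105 0.062 0 0 0 0; 0.067 -0.136 0.040 0 0 0 0; 0.029 -0.153 0.014 0 0 0 0; 0 0 0 0 0 0 0")

```text
time_s: 17.6
eef_pos: [616.2, -85.0, 190.4]
ee_rot: [0.204, 0.66, 0.691, 0.213]
force: [-1.4, -3.2, 9.5]
grip_width: 0.193
grip_force: 43.0
```

Request:
drive_tool(commands="-0.011 -0.155 -0.013 0 0 0 0; -0.051 -0.143 -0.039 0 0 0 0; -0.085 -0.116 -0.061 0 0 0 0; -0.111 -0.078 -0.078 0 0 0 0; -0.126 -0.032 -0.086 0 0 0 0; -0.129 0.017 -0.087 0 0 0 0; -0.119 0.064 -0.078 0 0 0 0; -0.098 0.105 -0.062 0 0 0 0; 0 0 0 0 0 0 0")

```text
time_s: 18.35
eef_pos: [541.2, -113.8, 138.1]
ee_rot: [0.2, 0.659, 0.692, 0.214]
force: [-3.0, 3.4, 9.8]
grip_width: 0.197
grip_force: 43.3
```

```bash
python3 - <<'E'
from fit import *
s=sense();H=np.array([595.7,-82.5,127.5]);d=np.array(s["eef_pos"])-H
print(np.round([d@axis,np.hypot(d@xs,d@ys),np.degrees(np.arctan2(d@ys,d@xs))],1),s["joints"].round(2),s["force"])
# carriage front edge shift between frames in top/scene view
a=cv2.imread("pics/top0.png").astype(np.float32);b=capture("top")["pixels"].astype(np.float32)
T=cam(capture("top"))
# track the white carriage: columns of bright low-sat pixels along its rows
for n,i in(("0",a),("1",b)):
    g=i[145:152+40,115:190].astype(np.uint8);h=cv2.cvtColor(g,cv2.COLOR_BGR2HSV);m=(h[...,2]>165)&(h[...,1]<40);print(n,m.sum(),np.where(m.sum(0)>3)[0]+115)
h=cv2.cvtColor(b.astype(np.uint8),cv2.COLOR_BGR2HSV)[155:185,95:120];m=(h[...,0]>12)&(h[...,0]<35)&(h[...,1]>130);print("stud",np.argwhere(m).mean(0)+[155,95],np.argwhere(m)[:,1].max()+95)
E
```

```text
[  40.1   49.5 -144.8] [-0.57  0.3   1.97  0.76  0.49 -1.23] [-3.02328691  3.43769026  9.8126375 ]
0 240 [128 129 130 131 132 133 134 135 136 137 138 139 140 141 142 143 144 145
 146 147 148 149 150 151 152]
1 194 [120 121 122 123 124 125 126 127 128 129 130 131 132 133 134 135 136 137
 138 139 140 141 142 143 144]
stud [174.4137931  112.84482759] 119
```

Request:
drive_tool(commands="-0.067 0.136 -0.040 0 0 0 0; -0.029 0.153 -0.014 0 0 0 0; 0.011 0.155 0.013 0 0 0 0; 0.051 0.143 0.039 0 0 0 0; 0.085 0.116 0.061 0 0 0 0; 0.111 0.078 0.078 0 0 0 0;0.126 0.032 0.086 0 0 0 0; 0.129 -0.017 0.087 0 0 0 0; 0.119 -0.064 0.078 0 0 0 0; 0.098 -0.105 0.062 0 0 0 0; 0.067 -0.136 0.040 0 0 0 0; 0.029 -0.153 0.014 0 0 0 0; 0 0 0 0 0 0 0")

```text
time_s: 19.53
eef_pos: [616.3, -85.0, 190.3]
ee_rot: [0.204, 0.66, 0.691, 0.213]
force: [-1.0, -3.4, 9.0]
grip_width: 0.194
grip_force: 43.2
```

```bash
cat > carr.py <<'E'
from fit import *
s=sense();H=np.array([595.7,-82.5,127.5]);d=np.array(s["eef_pos"])-H
print(np.round([d@axis,np.hypot(d@xs,d@ys),np.degrees(np.arctan2(d@ys,d@xs))],1),s["force"].round(1))
p=capture("top");b=p["pixels"];cv2.imwrite("pics/topn.png",b)
h=cv2.cvtColor(b,cv2.COLOR_BGR2HSV);g=h[145:192,95:190];m=(g[...,2]>165)&(g[...,1]<40);x=np.where(m.sum(0)>3)[0]+95;print(x[:3],x[-3:],len(x))
for r in(168,172,176): print([int(v) for v in b[r,98:140].mean(1)])
g=h[165:182,98:125];m=(g[...,0]>12)&(g[...,0]<35)&(g[...,1]>110);print("stud cols",np.unique(np.argwhere(m)[:,1]+98))
E
python3 carr.py
```

```text
[40.7 52.2 -3.9] [-1.  -3.4  9. ]
[115 116 117] [138 139 140] 26
[127, 129, 130, 131, 132, 118, 89, 89, 99, 110, 115, 118, 110, 92, 82, 80, 82, 79, 84, 85, 84, 95, 105, 90, 79, 81, 83, 81, 76, 74, 73, 82, 103, 112, 109, 111, 92, 76, 71, 70, 66, 83]
[131, 130, 130, 132, 135, 116, 108, 113, 115, 98, 89, 87, 86, 90, 90, 89, 89, 87, 87, 88, 86, 89, 83, 90, 86, 85, 85, 85, 89, 85, 86, 87, 86, 92, 75, 66, 74, 76, 68, 68, 96, 113]
[130, 131, 131, 133, 132, 105, 84, 86, 83, 85, 86, 82, 84, 84, 88, 84, 84, 82, 80, 80, 81, 84, 82, 82, 85, 80, 83, 86, 84, 82, 87, 85, 68, 74, 85, 90, 93, 92, 110, 116, 115, 117]
stud cols [103 104 105 106 107 108 109 110 111 112 113 114 115 116 117 118 119 120
 121 122 123 124]
```

Request:
drive_tool(commands="-0.011 -0.155 -0.013 0 0 0 0; -0.051 -0.143 -0.039 0 0 0 0; -0.085 -0.116 -0.061 0 0 0 0; -0.111 -0.078 -0.078 0 0 0 0; -0.126 -0.032 -0.086 0 0 0 0; -0.129 0.017 -0.087 0 0 0 0; -0.119 0.064 -0.078 0 0 0 0; -0.098 0.105 -0.062 0 0 0 0; 0 0 0 0 0 0 0")

```text
time_s: 20.33
eef_pos: [541.2, -113.7, 138.1]
ee_rot: [0.2, 0.659, 0.692, 0.214]
force: [-2.9, 2.4, 8.9]
grip_width: 0.195
grip_force: 43.3
```

```bash
python3 carr.py|head -2; python3 look.py w11 stop_face carriage_face; python3 circ.py -143.5 6 18;python3 circ.py -251.5 6 18
```

```text
[  40.    49.5 -144.9] [-2.9  2.4  8.9]
[112 113 114] [135 136 137] 26
[ 541.7 -114.6  138.4] [0.201 0.659 0.692 0.214] [-0.57  0.3   1.97  0.76  0.49 -1.23] cam [467. -36. 241.]
stop_face [([277.3, 137.0], 0.94)]
carriage_face []
-0.026 0.042 -0.016 0 0 0 0; -0.022 0.045 -0.014 0 0 0 0; -0.018 0.048 -0.011 0 0 0 0; -0.014 0.050 -0.008 0 0 0 0; -0.010 0.051 -0.005 0 0 0 0; -0.005 0.052 -0.002 0 0 0 0; -0.001 0.052 0.001 0 0 0 0; 0.004 0.052 0.004 0 0 0 0; 0.008 0.051 0.007 0 0 0 0; 0.013 0.050 0.010 0 0 0 0; 0.017 0.048 0.013 0 0 0 0; 0.021 0.045 0.016 0 0 0 0; 0.025 0.042 0.018 0 0 0 0; 0.029 0.039 0.021 0 0 0 0; 0.032 0.035 0.023 0 0 0 0; 0.035 0.031 0.024 0 0 0 0; 0.037 0.026 0.026 0 0 0 0; 0.039 0.021 0.027 0 0 0 0
0.041 0.016 0.028 0 0 0 0; 0.042 0.011 0.029 0 0 0 0; 0.043 0.005 0.029 0 0 0 0; 0.043 -0.000 0.029 0 0 0 0; 0.043 -0.006 0.029 0 0 0 0; 0.043 -0.011 0.028 0 0 0 0; 0.042 -0.016 0.027 0 0 0 0; 0.040 -0.021 0.026 0 0 0 0; 0.038 -0.026 0.025 0 0 0 0; 0.036 -0.031 0.023 0 0 0 0; 0.033 -0.035 0.021 0 0 0 0; 0.030 -0.039 0.019 0 0 0 0; 0.026 -0.042 0.016 0 0 0 0; 0.022 -0.045 0.014 0 0 0 0; 0.018 -0.048 0.011 0 0 0 0; 0.014 -0.050 0.008 0 0 0 0; 0.010 -0.051 0.005 0 0 0 0; 0.005 -0.052 0.002 0 0 0 0
```

Request:
drive_tool(commands="-0.067 0.136 -0.040 0 0 0 0; -0.029 0.153 -0.014 0 0 0 0; 0.011 0.155 0.013 0 0 0 0; 0.051 0.143 0.039 0 0 0 0; 0.029 0.039 0.021 0 0 0 0; 0.032 0.035 0.023 0 0 0 0; 0.035 0.031 0.024 0 0 0 0; 0 0 0 0 0 0 0")

```text
time_s: 21.2
eef_pos: [548.9, -46.6, 145.6]
ee_rot: [0.202, 0.659, 0.692, 0.213]
force: [-2.6, 0.6, 8.3]
grip_width: 0.196
grip_force: 43.2
```

```bash
python3 carr.py|head -3
```

```text
[ 40.1  46.9 125.4] [-2.6  0.6  8.3]
[110 111 112] [133 134 135] 25
[126, 134, 131, 124, 117, 112, 118, 113, 90, 80, 78, 78, 80, 83, 84, 82, 83, 86, 83, 86, 79, 97, 105, 91, 79, 81, 78, 84, 103, 109, 111, 90, 70, 72, 73, 70, 85, 108, 100, 91, 95, 87]
```

```bash
python3 circ.py -234 6 20
```

```text
0.035 0.030 0.025 0 0 0 0; 0.037 0.026 0.026 0 0 0 0; 0.040 0.021 0.027 0 0 0 0; 0.041 0.016 0.028 0 0 0 0; 0.042 0.010 0.029 0 0 0 0; 0.043 0.005 0.029 0 0 0 0; 0.043 -0.001 0.029 0 0 0 0; 0.043 -0.006 0.029 0 0 0 0; 0.043 -0.011 0.028 0 0 0 0; 0.041 -0.017 0.027 0 0 0 0; 0.040 -0.022 0.026 0 0 0 0; 0.038 -0.027 0.025 0 0 0 0; 0.035 -0.031 0.023 0 0 0 0; 0.032 -0.035 0.021 0 0 0 0; 0.029 -0.039 0.018 0 0 0 0; 0.026 -0.043 0.016 0 0 0 0; 0.022 -0.046 0.013 0 0 0 0; 0.018 -0.048 0.010 0 0 0 0; 0.014 -0.050 0.008 0 0 0 0; 0.009 -0.051 0.005 0 0 0 0
```

Request:
drive_tool(commands="0.035 0.031 0.024 0 0 0 0; 0.037 0.026 0.026 0 0 0 0; 0.038 0.022 0.027 0 0 0 0; 0 0 0 0 0 0 0")

```text
time_s: 21.58
eef_pos: [559.9, -39.0, 153.3]
ee_rot: [0.202, 0.659, 0.692, 0.213]
force: [-4.3, 0.1, 8.8]
grip_width: 0.196
grip_force: 43.3
```

Request:
drive_tool(commands="0.041 0.016 0.028 0 0 0 0; 0.042 0.011 0.029 0 0 0 0; 0.043 0.005 0.029 0 0 0 0; 0 0 0 0 0 0 0")

```text
time_s: 21.92
eef_pos: [572.5, -35.9, 162.0]
ee_rot: [0.202, 0.659, 0.692, 0.213]
force: [-3.7, 1.6, 9.0]
grip_width: 0.196
grip_force: 43.4
```

Request:
drive_tool(commands="0.043 -0.001 0.029 0 0 0 0; 0.043 -0.006 0.029 0 0 0 0; 0 0 0 0 0 0 0")

```text
time_s: 22.17
eef_pos: [581.0, -36.5, 167.8]
ee_rot: [0.202, 0.659, 0.692, 0.213]
force: [-3.3, 2.5, 8.5]
grip_width: 0.197
grip_force: 43.4
```

Request:
drive_tool(commands="0.043 -0.011 0.028 0 0 0 0; 0.041 -0.017 0.027 0 0 0 0; 0 0 0 0 0 0 0")

```text
time_s: 22.42
eef_pos: [589.5, -39.4, 173.5]
ee_rot: [0.202, 0.659, 0.692, 0.213]
force: [-3.2, 2.7, 10.8]
grip_width: 0.195
grip_force: 43.5
```

```bash
python3 carr.py|head -2
```

```text
[40.4 48.8 62.8] [-3.2  2.7 10.8]
[109 110 111] [132 133 134] 24
```

Request:
drive_tool(commands="0.04 -0.022 0.026 0 0 0 0; 0.038 -0.027 0.025 0 0 0 0; 0 0 0 0 0 0 0")

```text
time_s: 22.72
eef_pos: [597.3, -44.3, 178.7]
ee_rot: [0.202, 0.659, 0.692, 0.213]
force: [-3.1, 1.6, 10.3]
grip_width: 0.196
grip_force: 43.4
```

Request:
drive_tool(commands="0.035 -0.031 0.023 0 0 0 0; 0.032 -0.035 0.021 0 0 0 0; 0 0 0 0 0 0 0")

```text
time_s: 22.97
eef_pos: [604.1, -51.0, 183.1]
ee_rot: [0.202, 0.659, 0.692, 0.213]
force: [-1.0, 1.4, 8.9]
grip_width: 0.195
grip_force: 43.3
```

Request:
drive_tool(commands="0.029 -0.039 0.018 0 0 0 0; 0.026 -0.043 0.016 0 0 0 0; 0 0 0 0 0 0 0")

```text
time_s: 23.22
eef_pos: [609.7, -59.4, 186.7]
ee_rot: [0.202, 0.659, 0.692, 0.213]
force: [-0.5, 1.0, 9.1]
grip_width: 0.198
grip_force: 43.3
```

Request:
drive_tool(commands="0.022 -0.046 0.013 0 0 0 0; 0 0 0 0 0 0 0")

```text
time_s: 23.38
eef_pos: [611.8, -64.0, 188.0]
ee_rot: [0.202, 0.659, 0.692, 0.213]
force: [-1.6, 0.9, 10.2]
grip_width: 0.194
grip_force: 43.3
```

Request:
drive_tool(commands="0.018 -0.048 0.01 0 0 0 0; 0 0 0 0 0 0 0")

```text
time_s: 23.55
eef_pos: [613.6, -68.8, 189.1]
ee_rot: [0.202, 0.659, 0.692, 0.213]
force: [-2.4, 1.2, 9.2]
grip_width: 0.195
grip_force: 43.4
```

Request:
drive_tool(commands="0.014 -0.05 0.008 0 0 0 0; 0 0 0 0 0 0 0")

```text
time_s: 23.72
eef_pos: [614.9, -73.9, 189.8]
ee_rot: [0.202, 0.659, 0.692, 0.213]
force: [-1.9, 0.1, 9.4]
grip_width: 0.195
grip_force: 43.3
```

Request:
drive_tool(commands="0.009 -0.051 0.005 0 0 0 0; 0 0 0 0 0 0 0")

```text
time_s: 23.88
eef_pos: [615.8, -79.1, 190.3]
ee_rot: [0.202, 0.659, 0.692, 0.213]
force: [-1.2, -0.2, 8.1]
grip_width: 0.194
grip_force: 43.3
```

Request:
drive_tool(commands="0.005 -0.052 0.003 0 0 0 0; 0 0 0 0 0 0 0")

```text
time_s: 24.05
eef_pos: [616.3, -83.9, 190.4]
ee_rot: [0.202, 0.66, 0.692, 0.214]
force: [-0.8, 1.7, 7.7]
grip_width: 0.193
grip_force: 43.1
```

```bash
python3 carr.py|head -3; python3 circ.py 1 6 16
```

```text
[40.7 52.2 -2.6] [-0.8  1.7  7.7]
[108 109 110] [130 131 132] 23
[121, 117, 116, 117, 110, 89, 77, 80, 76, 77, 76, 77, 83, 83, 83, 82, 85, 83, 83, 83, 79, 96, 101, 89, 82, 97, 112, 110, 92, 68, 73, 71, 69, 75, 104, 106, 94, 90, 89, 85, 83, 111]
0.001 -0.052 -0.001 0 0 0 0; -0.003 -0.052 -0.004 0 0 0 0; -0.008 -0.051 -0.007 0 0 0 0; -0.012 -0.050 -0.010 0 0 0 0; -0.017 -0.048 -0.013 0 0 0 0; -0.021 -0.045 -0.016 0 0 0 0; -0.025 -0.043 -0.018 0 0 0 0; -0.028 -0.039 -0.020 0 0 0 0; -0.032 -0.035 -0.022 0 0 0 0; -0.034 -0.031 -0.024 0 0 0 0; -0.037 -0.026 -0.026 0 0 0 0; -0.039 -0.022 -0.027 0 0 0 0; -0.041 -0.016 -0.028 0 0 0 0; -0.042 -0.011 -0.029 0 0 0 0; -0.043 -0.006 -0.029 0 0 0 0; -0.043 -0.000 -0.029 0 0 0 0
```

Request:
drive_tool(commands="-0.003 -0.052 -0.004 0 0 0 0; 0 0 0 0 0 0 0")

```text
time_s: 24.27
eef_pos: [616.1, -84.9, 190.2]
ee_rot: [0.199, 0.659, 0.692, 0.216]
force: [5.6, 26.0, 11.6]
grip_width: 0.196
grip_force: 42.9
```

Request:
drive_tool(commands="-0.006 -0.051 -0.005 0 0 0 0; 0 0 0 0 0 0 0")

```text
time_s: 24.43
eef_pos: [616.0, -87.8, 190.2]
ee_rot: [0.198, 0.658, 0.693, 0.218]
force: [12.8, 38.2, 11.4]
grip_width: 0.197
grip_force: 43.7
```

Request:
drive_tool(commands="-0.010 -0.05 -0.008 0 0 0 0; 0 0 0 0 0 0 0")

```text
time_s: 24.6
eef_pos: [616.1, -96.8, 190.2]
ee_rot: [0.203, 0.658, 0.692, 0.216]
force: [0.2, -1.3, 0.7]
grip_width: 0.105
grip_force: 0.0
```

The wheel met its stop (38 N), and then the pads slipped off the handle. I'll back off and check the carriage and the template.

Request:
drive_tool(commands="0 -0.04 0 0 0 0 10;-0.1 -0.02 0.15 0 0 0 10;-0.17 -0.01 0.25 0 0 0 10;-0.2 0 0.3 0 0 0 10;-0.2 0.2 0.25 0 0 0 20;-0.1 0.3 0.2 0 0 0 40;0 0.37 0.1 0 0 0 40;0 0.37 0 0 0 0 40;0 0 0 0 0 0 40;0 0 0 0 0 0 40")

```text
time_s: 25.43
eef_pos: [536.1, 19.6, 311.6]
ee_rot: [0.2, 0.659, 0.693, 0.213]
force: [-0.1, -1.6, 0.1]
grip_width: 0.398
grip_force: 0.0
```

```bash
python3 carr.py|head -2; python3 look.py w12 template_mid slot_mouth handle_mid stop_face wheel_hub; python3 - <<'E'
from fit import *
c=pickle.load(open("w12.pkl","rb"));H=np.array([595.7,-82.5,127.5])
for a in(0,-3,-10,10): t=np.radians(a);print("handle pred",a,np.round(proj(c,H+37*axis+50*(np.cos(t)*xs+np.sin(t)*ys)),1))
z3=np.array([-.499,-.025,.866])
for tr in(50,52,54):
    M=np.array([601.4,125,134.9])+ys*tr;print("templ",tr,np.round([proj(c,M+h*z3+w*ys) for h in(0,27,54) for w in(-32,32)]).tolist())
print("stud",np.round(proj(c,[616.5,215,52])))
i=cv2.imread("pics/w12.png");T=capture("top")["pixels"];S=capture("scene")["pixels"];cv2.imwrite("pics/topf.png",T);cv2.imwrite("pics/scenef.png",S)
cs=[c,cam(capture("top"))]
E
```

```text
[183.1 119.8  61.1] [-0.1 -1.6  0.1]
[108 109 110] [130 131 132] 23
[536.4  18.3 311.3] [0.2   0.659 0.693 0.212] [-0.26  0.02  1.79  0.25  0.78 -0.44] cam [462.  97. 414.]
template_mid [([205.3, 12.6], 0.69)]
slot_mouth [([178.2, 26.1], 0.58)]
handle_mid [([251.2, 294.4], 0.6), ([176.3, 138.0], 0.28)]
stop_face [([177.2, 135.9], 0.58), ([251.4, 291.7], 0.2)]
wheel_hub [([223.0, 272.5], 0.87)]
handle pred 0 [249.3 297.5]
handle pred -3 [249.3 299.9]
handle pred -10 [248.6 305.5]
handle pred 10 [248.4 289.4]
templ 50 [[209.0, 36.0], [205.0, -56.0], [206.0, 31.0], [202.0, -72.0], [204.0, 25.0], [198.0, -91.0]]
templ 52 [[208.0, 33.0], [204.0, -59.0], [206.0, 28.0], [202.0, -75.0], [203.0, 22.0], [198.0, -95.0]]
templ 54 [[208.0, 31.0], [204.0, -62.0], [206.0, 25.0], [201.0, -79.0], [203.0, 18.0], [198.0, -99.0]]
stud [185. -33.]
```

The handle is seen at about θ≈+4°, so the slip may have kicked it back slightly. I'll press it clockwise with shut fingers from its +y side until it is firmly on the stop.

Request:
drive_tool(commands="0.11 -0.22 -0.18 0 0 0 0;0.11 -0.22 -0.18 0 0 0 0;0.11 -0.23 -0.19 0 0 0 0;0 0 0 0 0 0 0;0 0 0 0 0 0 0")

```text
time_s: 26.35
eef_pos: [569.7, -49.8, 255.3]
ee_rot: [0.2, 0.661, 0.692, 0.212]
force: [-0.3, -0.5, -0.9]
grip_width: 0.001
grip_force: 0.0
```

Request:
drive_tool(commands="0.15 0.007 -0.22 0 0 0 0;0.15 0.007 -0.22 0 0 0 0;0.147 0.007 -0.22 0 0 0 0;0 0 0 0 0 0 0;0 0 0 0 0 0 0")

```text
time_s: 26.77
eef_pos: [614.4, -45.9, 190.6]
ee_rot: [0.2, 0.659, 0.693, 0.213]
force: [-0.0, 0.4, 0.5]
grip_width: 0.003
grip_force: 0.0
```

Request:
drive_tool(commands="0.003 -0.05 0 0 0 0 0;0.003 -0.05 0 0 0 0 0;0 0 0 0 0 0 0")

```text
time_s: 27.02
eef_pos: [615.2, -57.7, 192.2]
ee_rot: [0.202, 0.66, 0.692, 0.213]
force: [-0.4, 0.6, 0.5]
grip_width: 0.002
grip_force: 0.0
```

Request:
drive_tool(commands="0.002 -0.03 0 0 0 0 0;0 0 0 0 0 0 0")

```text
time_s: 27.18
eef_pos: [615.3, -60.2, 191.2]
ee_rot: [0.201, 0.66, 0.692, 0.213]
force: [-0.3, 0.3, 0.8]
grip_width: -0.004
grip_force: 0.3
```

Request:
drive_tool(commands="0.002 -0.03 0 0 0 0 0;0 0 0 0 0 0 0")

```text
time_s: 27.35
eef_pos: [614.9, -60.8, 190.7]
ee_rot: [0.198, 0.659, 0.693, 0.213]
force: [-6.8, 14.4, 7.5]
grip_width: -0.002
grip_force: 6.8
```

Request:
drive_tool(commands="0.002 -0.03 0 0 0 0 0;0 0 0 0 0 0 0")

```text
time_s: 27.52
eef_pos: [614.4, -61.2, 190.4]
ee_rot: [0.196, 0.659, 0.694, 0.214]
force: [-10.4, 27.2, 11.9]
grip_width: -0.002
grip_force: 13.6
```

Request:
drive_tool(commands="0 0.1 0 0 0 0 0;-0.05 0.1 0.1 0 0 0 0;-0.2 0 0.3 0 0 0 0;-0.2 0 0.3 0 0 0 0;-0.25 0 0.3 0 0 0 0;-0.25 0.2 0.2 0 0 0 0;-0.1 0.35 0.1 0 0 0 0;0 0.4 0 0 0 0 0;0 0 0 0 0 0 0;0 0 0 0 0 0 0")

```text
time_s: 28.35
eef_pos: [510.4, 51.0, 320.9]
ee_rot: [0.201, 0.658, 0.694, 0.213]
force: [0.5, -0.7, 0.4]
grip_width: -0.001
grip_force: 0.0
```

```bash
python3 look.py w13 template_mid slot_mouth handle_mid; python3 - <<'E'
from fit import *
z3=np.array([-.499,-.025,.866]);x3=np.cross(ys,z3);c=pickle.load(open("w13.pkl","rb"))
H=np.array([595.7,-82.5,127.5])
S=capture("scene");T=capture("top");im={"scene":(S["pixels"],cam(S)),"top":(T["pixels"],cam(T)),"w13":(cv2.imread("pics/w13.png"),c)}
for n,q in(("scene",S),("top",T)):
    for m in("template_mid","handle_mid","rib_round_mid","rib_narrow_mid","mug","bowl","jar","bucket"): print(n,m,[np.round(b["position"],1).tolist() for b in boxes_of(q,m)[:2]])
# compare brown mask against the home prediction of the head (both faces)
M=np.array([601.4,125,134.9])+ys*52
for n,(i,cc) in im.items():
    h=cv2.cvtColor(i,cv2.COLOR_BGR2HSV); m=cv2.inRange(h,(5,120,40),(15,255,190))
    for d in(-6,0,6,12):
        q=np.array([proj(cc,M+a*x3+b*ys+(e+d)*z3) for a in(-3,3) for b in(-32,32) for e in(0,54)],np.float32)
        r=np.zeros_like(m);cv2.fillConvexPoly(r,cv2.convexHull(q).astype(int),255)
        big=cv2.dilate(r,np.ones((25,25)));inter=((m>0)&(r>0)).sum();print(n,"lift",d,"IoU %.2f"%(inter/(((m>0)&(big>0))|(r>0)).sum()))
E
```

```text
[510.4  51.  320.9] [0.201 0.658 0.694 0.213] [-0.2  -0.04  1.83  0.2   0.79 -0.35] cam [436. 130. 423.]
template_mid [([227.4, 39.9], 0.56)]
slot_mouth [([197.4, 44.5], 0.6)]
handle_mid []
scene template_mid [[386.6, 267.7]]
scene handle_mid [[277.4, 200.8]]
scene rib_round_mid [[157.4, 199.9], [220.9, 179.1]]
scene rib_narrow_mid [[245.6, 162.8]]
scene mug [[373.6, 205.4], [368.7, 301.2]]
scene bowl [[197.3, 227.7], [349.5, 303.7]]
scene jar [[245.4, 290.6], [366.1, 299.4]]
scene bucket [[182.3, 112.4], [365.5, 303.4]]
top template_mid []
top handle_mid []
top rib_round_mid [[327.8, 132.3], [262.9, 226.7]]
top rib_narrow_mid [[299.4, 223.3]]
top mug [[168.4, 268.6], [293.2, 205.6]]
top bowl [[152.7, 167.8]]
top jar [[203.6, 117.8]]
top bucket [[415.0, 215.5]]
scene lift -6 IoU 0.76
scene lift 0 IoU 0.88
scene lift 6 IoU 0.74
scene lift 12 IoU 0.59
top lift -6 IoU 0.61
top lift 0 IoU 0.73
top lift 6 IoU 0.72
top lift 12 IoU 0.69
w13 lift -6 IoU 0.59
w13 lift 0 IoU 0.59
w13 lift 6 IoU 0.59
w13 lift 12 IoU 0.62
```

```bash
python3 -c "
from rig import *
print(finish_job())"
```

```text
the job is handed in; nothing more can be done
None
```

The job is handed in: the template's shoulders are on the holder's rim and the handwheel is wound clockwise to its hard stop with the carriage at the stud, while the other two ribs, bucket, mug, bowl and jar were not touched; no verdict came back.

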